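# Unlock, press and re-lock the ink supply valve

### The arm

A 6-joint arm with a two-finger parallel gripper is mounted at the origin on the work surface. World frame = base frame: x ahead of the robot, y to its left, z up, the work surface at z = 0. Lengths are in m, angles in rad, forces in N, time in s.
With the tool pointing down it reaches from about 0.325 to 0.9 m from the base axis. Payload 6.1 kg.
Tool frame: the origin (TCP) lies on the centre line of the jaws, within the pads' length; the fingertips stand 14 mm ahead of it and the grasp point (between the pads) lies 5 mm behind it; x points along the fingers, y is the direction in which the jaws open and shut, and the axes are right-handed (so a half turn about x gives the same grasp; the last joint's range is limited). The gripper opens to 85 mm and grips with 20 to 120 N. Pads are 22 mm wide; open, the fingers measure 114 mm over their backs; the gripper's body (76 mm by 85 mm) begins 54 mm behind the grasp point. The pads swing forward as they close: fully open they stand 13 mm farther back than shut.
Start: joints at [-1.387, 0.22, 1.526, -0, 1.395, -0.126], TCP at [0.191, -0.595, 0.245] pointing down, gripper open.
Joint ranges: [-2.98, 2.98], [-0.91, 2.08], [0.09, 2.57], [-1.24, 4.39], [0.2, 2.65], [-2.68, 2.68]. Speed limits (rad/s): [2.57, 2.57, 3.01, 3.14, 3.14, 3.14].

### API

Orientations are given as a 3x3 rotation matrix whose columns are the frame's x, y, z axes.
In Python, from plant import ctrl, eyes, job gives the robot as it stands.
- The arm moves only by the tool play_rows, never from a script. Its arguments are lists of equal length, an entry for each row: "offset": the shift along the tool's x, y, z as a fraction of full scale, a list of three; "rotation": the turn, a rotation vector about the tool's x, y, z as a fraction of full scale, a list of three; "fingers": the closure, from -1 (fully open) to 1 (shut), so that 0 is half open. In form: {"offset": [[dx, dy, dz], ...], "rotation": [[wx, wy, wz], ...], "fingers": [fingers, ...]}. A call has 1 to 8 rows; each row shifts and turns the commanded pose from where the row before left it, along the tool's axes as they then stand; what a row does not reach is not made up. Full scale, the value 1, is 200 mm for a shift and 0.5 rad for a turn. A row lasts 1/12 s, in which the tool goes at most 41.7 mm and 7.16 degrees, less where a joint would pass 70% of its speed; a pose out of reach is approached as far as the arm can. A call with a number of a shift or a turn outside -1 to 1 is refused whole. A call with a gripper value outside its range is refused whole. The fingers move at their own pace and stop on an object; "newtons" is the grip in N (left out, the last holds). Time passes only in rows, so rows that do not move let the fingers close. It gives the time, the measured TCP pose, the force and the opening at its end, in the units of the state.
- ctrl.read_state(): the state, without advancing time (a new reading comes with each control period).
- eyes.capture(name): name is "side" or "top"; returns (picture, depth): 420x560x3 uint8, red, green, blue; 420x560 float32, m along the optical axis (not along the pixel's ray), 0 where there is no reading.
- eyes.camera_params(name): a dict with "vertical_fov" (degrees; the focal length in pixels is half the picture's height over the tangent of half this angle, whatever the lens; pixels are square), "cx", "cy" (the principal point, pixels), "D" ([k1, k2, p1, p2, k3] as OpenCV has them; the pictures are not rectified), "R" (3x3) and "t" (3): a world point X has camera coordinates R X + t. Camera axes: x right, y down, z forward; pixel columns grow to the right and rows downward; lengths in m; the calibration is good to about 2 mm. A picture is of the moment at which its call begins. camera_params takes no time and is no camera call.
- job.hand_in(): hands the job in, once; it reports no verdict.
Trained networks look in the newest picture that a camera, given by its name, has taken for a name from the list of things; names that differ only in an ending like _2 or _b are one class to them, and where a whole thing is asked for, a point or a joint stands for the part that bears it (a point fixed in the world has none). Each returns a list of dicts, best first, with "confidence" (0 to 1); they miss things now and then, are a little off and sometimes report something else, mostly with a low value. They report only what shows in the picture. A call takes as long as a camera call.
- eyes.recognise(camera, label): "rect" ([centre column, centre row, width, height] in pixels, round what is visible of it).
The state is a dict: "t": time; "joint_pos": joint angles; "joint_velocities": joint speeds; "effort": joint torques, N m; "position": TCP position; "ee_rot": TCP orientation; "wrist_force": force on the tool from outside, world axes, zero at the start; "wrist_torque": the same for the moment, N m; "gripper_width": opening from 0.0 (shut) to 1.0 (fully open).
Only numpy, scipy, OpenCV 4.12 (cv2) and the standard library are available. Lean on these libraries where they do the work, as an engineer would, in place of code of your own. Each camera call takes 0.05 s, during which the arm holds its last target. There are 200 camera calls.

### The job

Open the ink valve on the printer's ink supply unit: slide the child-lock plate that covers the valve button all the way aside - it gives in one direction only and nothing shows which, so feel for it without forcing - and press the button fully down, where it stays. Then slide the plate back home over the button, leaving the other things on the table where they are.

Things in the scene. Friction and masses are not known exactly. Their poses are not given: they have to be found in the camera images.
- unit: Ink supply unit, fixed to the table, turned by up to half a radian. Origin on the table under the middle of the valve button; z up, y along the lock's slide. Black base 130 (x) by 305 (y, -90 to +215), top 30 mm up. On it two rails along y at x = -35 and +35, each 8 wide, 170 long, tops 46 mm above the table, with a clear gap of 62 mm between. More than 35 N on any part is forcing it.
- lock (a joint): Child-lock plate. In m: 0 = home, centred over the button; +0.045 / -0.045 = fully aside to unit +y / -y. A hidden stop lets it go only one way, +y or -y; which one varies and cannot be seen. The other way it stops dead after 1.5 mm; coming back from aside it stops there too, just past 0, still home. Slides at about 3 N, no spring, stays where left.
- lock_fin (a point): Middle of the top edge of the lock's fin, 67 mm above the table, moves with the lock. The lock is a grey plate 76 (x) by 44 (y), 4 thick, top 51 mm above the table, bridging the rails; the fin stands 16 mm up from its middle, 40 long (x), 8 thick (y): push on it.
- button (a joint): Valve button: grey, round, 32 mm across, under the lock plate and covered by it while the lock is home. In m: 0 = up, grows when pressed, 0.008 = fully down on a hard stop; starts up to 1 mm down. Moves at about 5 N, no spring, stays where left.
- button_top (a point): Centre of the button's top face: 45 mm above the table at joint value 0, 37 mm when fully down.
- tanks (a point): Centre of the top of the row of four translucent ink tanks fixed on the unit, 102 mm above the table, at unit y = +164; the row is 85 (x) by 82 (y), its caps reach 8 mm higher. Keep the gripper clear of it.
- refill: Loose white refill bottle, 44 mm across, 105 tall, upright; origin at centre of underside. To be left alone.
- cartridges: Loose block of four translucent cartridges, about 45 x 58 mm, 60 tall; origin at centre of underside. To be left alone.
- dish: Loose small white bowl, 70 mm across, 35 tall; origin at centre of underside. To be left alone.

How it is judged:
On the way, in this order (a step that is already met when the one before it is completed fails the run):
1. the lock plate is slid fully aside ((value of joint lock above 0.038 m or value of joint lock below -0.038 m)), for 0.1 s.
2. the button is pressed fully down while the lock is aside (value of joint button above 0.0065 m and (value of joint lock above 0.025 m or value of joint lock below -0.025 m)), for 0.1 s.
At the end, for the whole second after the job is handed in: The button is fully down (within 1.5 mm of its stop) and the lock plate is home over it (within 5 mm), at rest (value of joint button above 0.0065 m and value of joint lock between -0.005 and 0.005 m and velocity of joint lock between -0.01 and 0.01 m/s); the robot touches nothing.
It fails at once if the unit is forced (35 N or more) (contact force between unit and the fingers above 35 N or contact force between unit and the arm above 35 N).
It fails at once if the refill is moved more than 25 mm or tipped (distance of refill from where it was at the start of the episode above 0.025 m or angle between refill's own z axis and vertical above 0.5 rad).
It fails at once if the cartridges is moved more than 25 mm or tipped (distance of cartridges from where it was at the start of the episode above 0.025 m or angle between cartridges's own z axis and vertical above 0.5 rad).
It fails at once if the dish is moved more than 25 mm or tipped (distance of dish from where it was at the start of the episode above 0.025 m or angle between dish's own z axis and vertical above 0.5 rad).
It also fails if it takes over 54 s, if anything falls off the work surface, if the arm or the gripper's body presses on something with over 40 N, if the wrist force passes 120 N, or if a joint passes its speed limit or range.

## Working session

There is one attempt and no reset: what is moved stays moved. The work goes in short steps, Python scripts to look and compute and a tool call to move; the robot and the scene stay as the last step left them, time stands still between calls to the robot, and variables do not carry over. Pictures are saved under pics/ and viewed, about 8 in all and at most 12, crops included, and the job is handed in when it is done.

Besides the shell and the picture viewer there is one more tool, called after ">>>" by a JSON object that holds its "method" and its "body". play_rows: Moves the arm, as the interface text tells. Its arguments: {"type":"object","properties":{"offset":{"type":"array","items":{"type":"array","items":{"type":"number","minimum":-1,"maximum":1}}},"rotation":{"type":"array","items":{"type":"array","items":{"type":"number","minimum":-1,"maximum":1}}},"fingers":{"type":"array","items":{"type":"number"}},"newtons":{"type":"number"}},"required":["offset","rotation","fingers"]}

```bash
mkdir -p pics
cat > h.py <<'E'
import numpy as np, cv2
from plant import ctrl, eyes, job
def K(c):
    p=eyes.camera_params(c); f=210/np.tan(np.radians(p["vertical_fov"])/2)
    return p,np.array([[f,0,p["cx"]],[0,f,p["cy"]],[0,0,1.]]),np.array(p["D"],float)
def ray(c,uv):
    p,k,D=K(c); n=cv2.undistortPoints(np.array(uv,float).reshape(-1,1,2),k,D).reshape(-1,2)
    R=np.array(p["R"]);t=np.array(p["t"])
    return -R.T@t, np.c_[n,np.ones(len(n))]@R
def atz(c,uv,z):
    o,d=ray(c,uv); return o+d*((z-o[2])/d[:,2])[:,None]
def cloud(c,dep):
    v,u=np.mgrid[:420,:560]; o,d=ray(c,np.c_[u.ravel(),v.ravel()])
    return (o+d*dep.reshape(-1,1)).reshape(420,560,3)
def proj(c,X):
    p,k,D=K(c); return cv2.projectPoints(np.array(X,float).reshape(-1,1,3),cv2.Rodrigues(np.array(p["R"]))[0],np.array(p["t"],float),k,D)[0].reshape(-1,2)
E
python3 - <<'E'
from h import *
ims=[]
for c in("top","side"):
    im,dp=eyes.capture(c); cv2.imwrite(f"pics/{c}0.png",im[:,:,::-1]); P=cloud(c,dp)
    for l in("unit","lock_fin","button","tanks","refill","cartridges","dish"):
        r=eyes.recognise(c,l)[:1]
        for q in r:
            u,v=map(int,q["rect"][:2]); print(c,l,np.round(q["rect"]),round(q["confidence"],2),P[min(v,419),min(u,559)].round(3))
    np.save(f"{c}0.npy",P)
s=ctrl.read_state();print(s["t"],s["position"],s["ee_rot"],s["wrist_force"],s["gripper_width"])
E
```

```text
top unit [244. 223. 146. 110.] 0.62 [0.53  0.1   0.029]
top lock_fin [269. 233.  33.  40.] 0.66 [0.51  0.041 0.067]
top tanks [243. 221. 150. 105.] 0.88 [0.537 0.1   0.027]
top refill [360. 251.  23.  17.] 0.57 [ 0.475 -0.146  0.103]
top cartridges [288. 174.  30.  25.] 0.65 [0.641 0.005 0.05 ]
top dish [226. 286.  34.  31.] 0.59 [0.39  0.136 0.005]
side unit [264. 291. 185. 118.] 0.81 [0.519 0.136 0.03 ]
side lock_fin [300. 255.  41.  26.] 0.97 [0.503 0.052 0.059]
side tanks [267. 292. 185. 117.] 0.91 [0.514 0.137 0.034]
side refill [361. 214.  20.  46.] 0.61 [ 0.469 -0.131  0.061]
side cartridges [255. 230.  32.  33.] 0.77 [0.626 0.023 0.049]
0.8 [ 0.19052131 -0.59525921  0.24535041] [[-1.36301886e-05  3.04856248e-01 -9.52398377e-01]
 [-7.13700802e-05 -9.52398375e-01 -3.04856246e-01]
 [-9.99999997e-01  6.38175004e-05  3.47389843e-05]] [-0.05721078 -0.30637917 -0.25180812] 1.0028807961526853
```

Run:
```python
from h import *
im=cv2.imread("pics/top0.png")[130:340,130:410]; cv2.imwrite("pics/topc.png",cv2.resize(im,None,fx=2.8,fy=2.8,interpolation=cv2.INTER_CUBIC))
P=np.load("top0.npy"); S=np.load("side0.npy")
for n,P in(("top",P),("side",S)):
    X=P.reshape(-1,3); near=np.linalg.norm(X[:,:2]-[.505,.045],axis=1)<.12
    def sel(a,b,r=.12): return X[(np.linalg.norm(X[:,:2]-[.505,.045],axis=1)<r)&(X[:,2]>a)&(X[:,2]<b)]
    for nm,a,b,r in(("fin",.060,.075,.04),("plate",.0485,.055,.06),("base",.026,.034,.3)):
        Q=sel(a,b,r); 
        if len(Q)>5:
            w=cv2.minAreaRect((Q[:,:2]*1000).astype(np.float32)); print(n,nm,len(Q),Q.mean(0).round(4),np.round(w[0],1),np.round(w[1],1),round(w[2],1))
```

```text
top fin 68 [0.5095 0.0433 0.066 ] [509.5  43.4] [ 7.6 39.2] 67.0
top plate 484 [0.5091 0.0423 0.0509] [509.2  41.4] [99.1 75.9] 66.4
top base 4791 [0.521  0.0841 0.0294] [543.1  65.9] [301.2 373. ] 20.1
side fin 99 [0.5089 0.0468 0.0652] [510.   45.4] [ 8.6 40. ] 66.5
side plate 545 [0.5067 0.05   0.0507] [510.4  44.9] [44.7 77.9] 66.2
side base 5131 [0.5096 0.1123 0.0298] [539.2  69.4] [301.1 375.9] 17.4
```

View pics/topc.png

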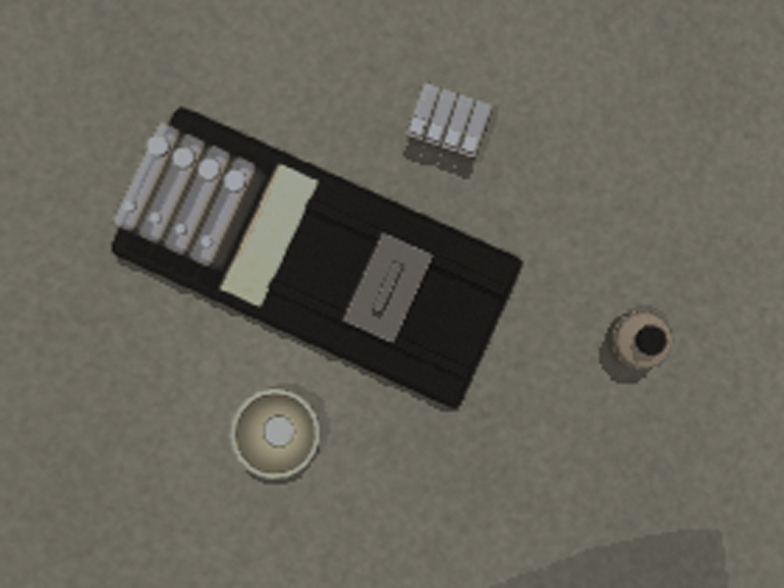

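View pics/side0.png

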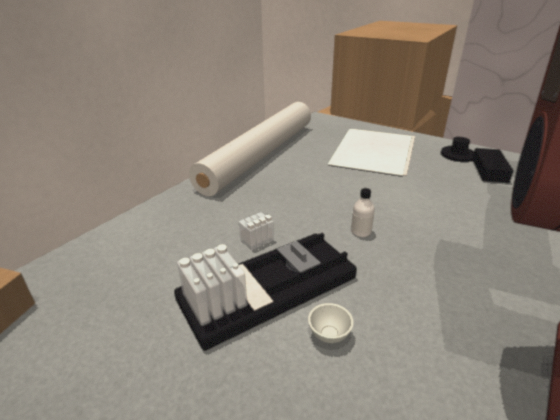

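Top view: the fin is at crop (388,288) and the tanks are up-left (unit +y). The measured unit centre is about (0.510, 0.044). Unit y points along (0.40, 0.917). The refill is to the right, the dish lower left and the cartridges above. The side view agrees. I'll straddle the fin with partly open fingers and move at a safe height first.

>>> {"method": "play_rows", "body": {"offset": [[0,-0.142,-0.1385],[0,-0.142,-0.1385],[0,-0.142,-0.1385],[0,-0.142,-0.1385],[0,-0.142,-0.1385],[0,-0.142,-0.1385],[0,-0.142,-0.1385],[0,-0.142,-0.1385]], "rotation": [[0,0,0],[0,0,0],[0,0,0],[0,0,0],[0,0,0],[0,0,0],[0,0,0],[0,0,0]], "fingers": [0.3,0.3,0.3,0.3,0.3,0.3,0.3,0.3], "newtons": 20}}

```text
t: 1.47
position: [0.3328, -0.3096, 0.2455]
ee_rot: [[0.001, 0.304, -0.953], [-0.001, -0.953, -0.304], [-1.0, 0.001, -0.0]]
wrist_force: [1.1, 0.2, -0.4]
gripper_width: 0.352
```

>>> {"method": "play_rows", "body": {"offset": [[0,-0.142,-0.1385],[0,-0.142,-0.1385],[0,-0.142,-0.1385],[0,-0.142,-0.1385],[0,-0.142,-0.1385],[0,-0.142,-0.1385],[0,-0.142,-0.1385],[0,-0.142,-0.1385]], "rotation": [[0,0,0],[0,0,0],[0,0,0],[0,0,0],[0,0,0],[0,0,0],[0,0,0],[0,0,0]], "fingers": [0.3,0.3,0.3,0.3,0.3,0.3,0.3,0.3]}}

```text
t: 2.13
position: [0.4747, -0.0254, 0.2458]
ee_rot: [[0.001, 0.305, -0.952], [-0.0, -0.952, -0.305], [-1.0, 0.001, -0.001]]
wrist_force: [1.0, -0.4, -0.6]
gripper_width: 0.354
```

>>> {"method": "play_rows", "body": {"offset": [[0,-0.142,-0.1385],[0,-0.142,-0.1385],[0,0,0],[0,0,0],[0,0,0],[0,0,0],[0,0,0],[0,0,0]], "rotation": [[0,0,0],[0,0,0],[-0.242,0,0],[-0.242,0,0],[-0.242,0,0],[-0.242,0,0],[-0.242,0,0],[-0.242,0,0]], "fingers": [0.3,0.3,0.3,0.3,0.3,0.3,0.3,0.3]}}

```text
t: 2.8
position: [0.5096, 0.0438, 0.2454]
ee_rot: [[0.0, 0.863, -0.504], [-0.0, -0.504, -0.863], [-1.0, 0.0, -0.0]]
wrist_force: [-0.1, -0.9, 0.4]
gripper_width: 0.352
```

>>> {"method": "play_rows", "body": {"offset": [[0,0,0],[0,0,0],[0,0,0],[0,0,0],[0,0,0],[0,0,0],[0,0,0],[0,0,0]], "rotation": [[-0.242,0,0],[-0.242,0,0],[-0.242,0,0],[-0.242,0,0],[-0.242,0,0],[-0.242,0,0],[-0.242,0,0],[-0.242,0,0]], "fingers": [0.3,0.3,0.3,0.3,0.3,0.3,0.3,0.3]}}

```text
t: 3.47
position: [0.5096, 0.0436, 0.2454]
ee_rot: [[0.0, 0.905, 0.425], [0.0, 0.425, -0.905], [-1.0, 0.0, 0.0]]
wrist_force: [-0.6, -0.2, 0.4]
gripper_width: 0.353
```

>>> {"method": "play_rows", "body": {"offset": [[0,0,0],[0,0,0],[0,0,0],[0,0,0],[0,0,0],[0,0,0],[0,0,0]], "rotation": [[-0.242,0,0],[-0.242,0,0],[-0.242,0,0],[-0.242,0,0],[-0.242,0,0],[-0.242,0,0],[0,0,0]], "fingers": [0.3,0.3,0.3,0.3,0.3,0.3,0.3]}}

```text
t: 4.05
position: [0.5096, 0.0436, 0.2454]
ee_rot: [[0.0, 0.396, 0.918], [0.0, 0.918, -0.396], [-1.0, 0.0, 0.0]]
wrist_force: [-0.0, -0.2, 0.3]
gripper_width: 0.345
```

>>> {"method": "play_rows", "body": {"offset": [[0.13,0,0],[0.13,0,0],[0.13,0,0],[0.13,0,0],[0.13,0,0],[0.13,0,0],[0.045,0,0],[0.045,0,0]], "rotation": [[0,0,0],[0,0,0],[0,0,0],[0,0,0],[0,0,0],[0,0,0],[0,0,0],[0,0,0]], "fingers": [0.3,0.3,0.3,0.3,0.3,0.3,0.3,0.3]}}

```text
t: 4.72
position: [0.5088, 0.0437, 0.0701]
ee_rot: [[-0.002, 0.403, 0.915], [0.0, 0.915, -0.403], [-1.0, -0.001, -0.002]]
wrist_force: [0.4, -0.6, 0.9]
gripper_width: 0.351
```

Run:
```python
from h import *
s=ctrl.read_state();print(s["position"],s["wrist_force"])
im,_=eyes.capture("side"); c=im[200:330,210:370,::-1]; cv2.imwrite("pics/s1.png",cv2.resize(c,None,fx=4.5,fy=4.5,interpolation=cv2.INTER_CUBIC))
```

```text
[0.50876338 0.04366388 0.07011784] [ 0.36083617 -0.64499567  0.93480951]
```

View pics/s1.png

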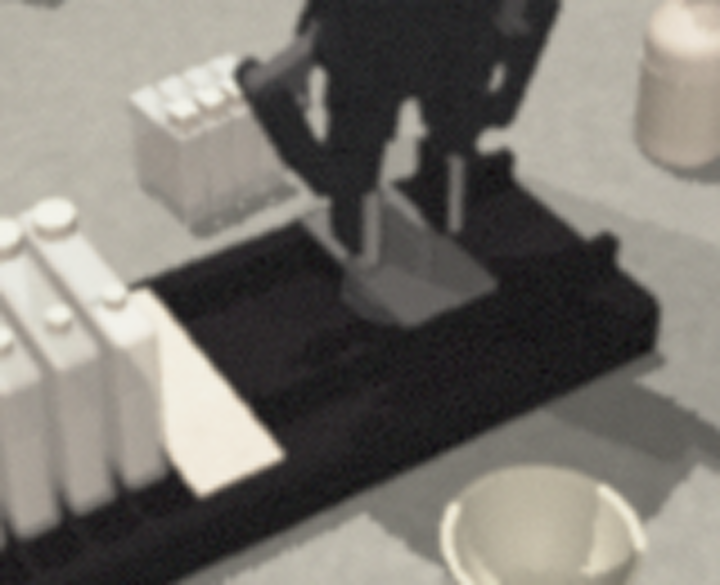

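The view shows the fingers at crop (370,240) and (455,200) straddling the fin, with tips just above the plate. I'll feel toward +y first.

>>> {"method": "play_rows", "body": {"offset": [[0,0.02,0],[0,0.02,0],[0,0.005,0],[0,0,0]], "rotation": [[0,0,0],[0,0,0],[0,0,0],[0,0,0]], "fingers": [0.3,0.3,0.3,0.3]}}

```text
t: 5.1
position: [0.5145, 0.0523, 0.0728]
ee_rot: [[0.003, 0.4, 0.917], [-0.0, 0.917, -0.4], [-1.0, 0.001, 0.003]]
wrist_force: [0.1, 0.4, 0.3]
gripper_width: 0.352
```

>>> {"method": "play_rows", "body": {"offset": [[0,0.005,0],[0,0,0]], "rotation": [[0,0,0],[0,0,0]], "fingers": [0.3,0.3]}}

```text
t: 5.27
position: [0.514, 0.0529, 0.0719]
ee_rot: [[0.001, 0.4, 0.916], [-0.0, 0.916, -0.4], [-1.0, 0.0, 0.001]]
wrist_force: [1.1, -1.0, 0.3]
gripper_width: 0.352
```

>>> {"method": "play_rows", "body": {"offset": [[0,0.005,0],[0,0,0]], "rotation": [[0,0,0],[0,0,0]], "fingers": [0.3,0.3]}}

```text
t: 5.43
position: [0.5141, 0.0537, 0.0715]
ee_rot: [[0.0, 0.4, 0.916], [-0.0, 0.916, -0.4], [-1.0, -0.0, 0.0]]
wrist_force: [0.9, 0.0, 0.4]
gripper_width: 0.351
```

>>> {"method": "play_rows", "body": {"offset": [[0,0.005,0],[0,0,0]], "rotation": [[0,0,0],[0,0,0]], "fingers": [0.3,0.3]}}

```text
t: 5.6
position: [0.5143, 0.0543, 0.0714]
ee_rot: [[-0.0, 0.4, 0.916], [-0.001, 0.916, -0.4], [-1.0, -0.001, 0.0]]
wrist_force: [-1.7, -1.3, 2.3]
gripper_width: 0.349
```

>>> {"method": "play_rows", "body": {"offset": [[0,0.005,0],[0,0,0]], "rotation": [[0,0,0],[0,0,0]], "fingers": [0.3,0.3]}}

```text
t: 5.77
position: [0.5148, 0.0554, 0.0713]
ee_rot: [[-0.0, 0.4, 0.916], [-0.0, 0.916, -0.4], [-1.0, -0.0, 0.0]]
wrist_force: [-0.8, -2.3, 1.8]
gripper_width: 0.349
```

>>> {"method": "play_rows", "body": {"offset": [[0,0.005,0],[0,0,0]], "rotation": [[0,0,0],[0,0,0]], "fingers": [0.3,0.3]}}

```text
t: 5.93
position: [0.5152, 0.0564, 0.0713]
ee_rot: [[0.0, 0.4, 0.916], [-0.0, 0.916, -0.4], [-1.0, -0.0, 0.0]]
wrist_force: [-0.7, -2.3, 1.8]
gripper_width: 0.348
```

>>> {"method": "play_rows", "body": {"offset": [[0,0.005,0],[0,0,0]], "rotation": [[0,0,0],[0,0,0]], "fingers": [0.3,0.3]}}

```text
t: 6.1
position: [0.5157, 0.0574, 0.0713]
ee_rot: [[0.0, 0.4, 0.916], [-0.0, 0.916, -0.4], [-1.0, 0.0, 0.0]]
wrist_force: [-0.9, -2.2, 2.3]
gripper_width: 0.349
```

>>> {"method": "play_rows", "body": {"offset": [[0,0.01,0],[0,0.01,0],[0,0,0]], "rotation": [[0,0,0],[0,0,0],[0,0,0]], "fingers": [0.3,0.3,0.3]}}

```text
t: 6.35
position: [0.5173, 0.0614, 0.0713]
ee_rot: [[0.0, 0.4, 0.916], [0.0, 0.916, -0.4], [-1.0, 0.0, 0.0]]
wrist_force: [-0.0, -1.9, 1.4]
gripper_width: 0.351
```

>>> {"method": "play_rows", "body": {"offset": [[0,0.015,0],[0,0.015,0],[0,0.015,0],[0,0.015,0],[0,0.015,0],[0,0.015,0],[0,0,0],[0,0,0]], "rotation": [[0,0,0],[0,0,0],[0,0,0],[0,0,0],[0,0,0],[0,0,0],[0,0,0],[0,0,0]], "fingers": [0.3,0.3,0.3,0.3,0.3,0.3,0.3,0.3]}}

```text
t: 7.02
position: [0.5245, 0.0782, 0.0712]
ee_rot: [[0.0, 0.4, 0.916], [0.001, 0.916, -0.4], [-1.0, 0.001, -0.0]]
wrist_force: [0.4, -1.0, -0.1]
gripper_width: 0.352
```

>>> {"method": "play_rows", "body": {"offset": [[0,0.01,0],[0,0.01,0],[0,0.01,0],[0,0.01,0],[0,0.01,0],[0,0.01,0],[0,0.01,0],[0,0,0]], "rotation": [[0,0,0],[0,0,0],[0,0,0],[0,0,0],[0,0,0],[0,0,0],[0,0,0],[0,0,0]], "fingers": [0.3,0.3,0.3,0.3,0.3,0.3,0.3,0.3]}}

```text
t: 7.68
position: [0.5299, 0.0908, 0.0712]
ee_rot: [[-0.0, 0.4, 0.916], [0.0, 0.916, -0.4], [-1.0, 0.0, -0.0]]
wrist_force: [-0.9, -0.6, 0.6]
gripper_width: 0.355
```

>>> {"method": "play_rows", "body": {"offset": [[0,0.005,0],[0,0.005,0],[0,0,0]], "rotation": [[0,0,0],[0,0,0],[0,0,0]], "fingers": [0.3,0.3,0.3]}}

```text
t: 7.93
position: [0.5306, 0.0924, 0.0712]
ee_rot: [[-0.0, 0.4, 0.916], [0.0, 0.916, -0.4], [-1.0, 0.0, -0.0]]
wrist_force: [-1.9, -1.0, 0.4]
gripper_width: 0.352
```

>>> {"method": "play_rows", "body": {"offset": [[0,0.005,0],[0,0,0]], "rotation": [[0,0,0],[0,0,0]], "fingers": [0.3,0.3]}}

```text
t: 8.1
position: [0.531, 0.0932, 0.0712]
ee_rot: [[-0.0, 0.4, 0.916], [0.0, 0.916, -0.4], [-1.0, -0.0, -0.0]]
wrist_force: [-2.4, -1.1, 1.2]
gripper_width: 0.347
```

>>> {"method": "play_rows", "body": {"offset": [[0,0.005,0],[0,0,0]], "rotation": [[0,0,0],[0,0,0]], "fingers": [0.3,0.3]}}

```text
t: 8.27
position: [0.5314, 0.0941, 0.0712]
ee_rot: [[-0.0, 0.4, 0.916], [0.0, 0.916, -0.4], [-1.0, -0.0, -0.0]]
wrist_force: [-2.3, -2.2, 1.0]
gripper_width: 0.35
```

Run:
```python
from h import *
s=ctrl.read_state();print(s["position"],s["wrist_force"])
im,d=eyes.capture("side"); c=im[200:330,210:370,::-1]; cv2.imwrite("pics/s2.png",cv2.resize(c,None,fx=4.5,fy=4.5,interpolation=cv2.INTER_CUBIC))
X=cloud("side",d).reshape(-1,3); c0=np.array([.5097,.044]); ux=np.array([.917,-.4]);uy=np.array([.4,.917])
a=(X[:,:2]-c0)@ux;b=(X[:,:2]-c0)@uy
m=(X[:,2]>.0485)&(X[:,2]<.0535)&(abs(a)<.04)&(abs(b)<.1); print("plate y",np.percentile(b[m],[1,50,99]),m.sum())
m=(X[:,2]>.040)&(X[:,2]<.0465)&(abs(a)<.02)&(abs(b)<.02); print("button",m.sum(),np.median(X[m,2]))
```

```text
[0.53142286 0.0941191  0.07117606] [-2.28926727 -2.22475995  0.96770866]
plate y [0.02315245 0.04925088 0.06675956] 432
button 178 0.04382393227127357
```

View pics/s2.png

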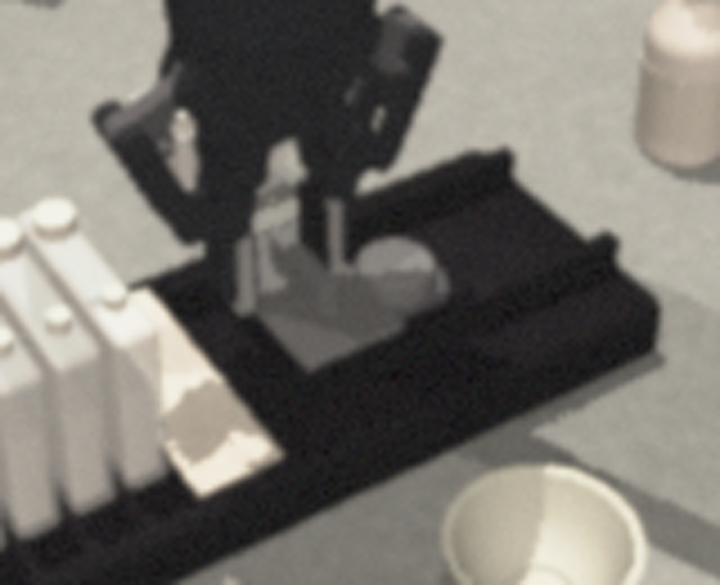

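The lock is fully aside: the plate spans y 23–67 mm, so its centre is at 45 mm. The button shows at crop (400,275). I'll lift, shut the fingers and go above the button.

>>> {"method": "play_rows", "body": {"offset": [[0,-0.025,0],[-0.1,0,0],[-0.1,0,0],[0,-0.07,0],[0,-0.07,0],[0,-0.07,0],[0,-0.07,0],[0,0,0]], "rotation": [[0,0,0],[0,0,0],[0,0,0],[0,0,0],[0,0,0],[0,0,0],[0,0,0],[0,0,0]], "fingers": [0.3,0.3,0.3,1,1,1,1,1]}}

```text
t: 8.98
position: [0.5053, 0.0357, 0.11]
ee_rot: [[-0.002, 0.402, 0.916], [-0.001, 0.916, -0.402], [-1.0, -0.001, -0.002]]
wrist_force: [-0.4, 0.2, -0.3]
gripper_width: -0.003
```

>>> {"method": "play_rows", "body": {"offset": [[0.1,0,0],[0.07,0,0],[0.05,0,0],[0,0,0],[0,0,0]], "rotation": [[0,0,0],[0,0,0],[0,0,0],[0,0,0],[0,0,0]], "fingers": [1,1,1,1,1]}}

```text
t: 9.4
position: [0.5064, 0.0381, 0.0664]
ee_rot: [[-0.002, 0.4, 0.916], [0.0, 0.916, -0.4], [-1.0, -0.001, -0.002]]
wrist_force: [0.4, 0.0, -0.2]
gripper_width: 0.001
```

>>> {"method": "play_rows", "body": {"offset": [[0.02,0,0],[0.015,0,0],[0,0,0]], "rotation": [[0,0,0],[0,0,0],[0,0,0]], "fingers": [1,1,1]}}

```text
t: 9.65
position: [0.5072, 0.0382, 0.0602]
ee_rot: [[0.0, 0.4, 0.916], [0.0, 0.916, -0.4], [-1.0, 0.0, 0.0]]
wrist_force: [-1.3, -0.2, 0.1]
gripper_width: 0.001
```

>>> {"method": "play_rows", "body": {"offset": [[0.005,0,0],[0.005,0,0],[0,0,0]], "rotation": [[0,0,0],[0,0,0],[0,0,0]], "fingers": [1,1,1]}}

```text
t: 9.9
position: [0.5074, 0.0382, 0.0585]
ee_rot: [[0.001, 0.4, 0.916], [-0.0, 0.916, -0.4], [-1.0, 0.0, 0.001]]
wrist_force: [0.0, 0.7, 0.2]
gripper_width: 0.002
```

>>> {"method": "play_rows", "body": {"offset": [[0.005,0,0],[0.005,0,0],[0,0,0]], "rotation": [[0,0,0],[0,0,0],[0,0,0]], "fingers": [1,1,1]}}

```text
t: 10.15
position: [0.5074, 0.0381, 0.0566]
ee_rot: [[0.001, 0.4, 0.916], [0.0, 0.916, -0.4], [-1.0, 0.0, 0.001]]
wrist_force: [-0.7, 0.6, 4.7]
gripper_width: -0.001
```

>>> {"method": "play_rows", "body": {"offset": [[0.005,0,0],[0.005,0,0],[0,0,0]], "rotation": [[0,0,0],[0,0,0],[0,0,0]], "fingers": [1,1,1]}}

```text
t: 10.4
position: [0.5074, 0.0382, 0.0543]
ee_rot: [[0.001, 0.4, 0.916], [0.0, 0.916, -0.4], [-1.0, 0.0, 0.001]]
wrist_force: [0.3, 0.3, 4.3]
gripper_width: 0.002
```

>>> {"method": "play_rows", "body": {"offset": [[0.005,0,0],[0.005,0,0],[0,0,0]], "rotation": [[0,0,0],[0,0,0],[0,0,0]], "fingers": [1,1,1]}}

```text
t: 10.65
position: [0.5074, 0.0381, 0.0522]
ee_rot: [[0.001, 0.4, 0.916], [0.0, 0.916, -0.4], [-1.0, 0.0, 0.0]]
wrist_force: [-0.0, 0.8, 2.7]
gripper_width: 0.001
```

>>> {"method": "play_rows", "body": {"offset": [[0.004,0,0],[0,0,0]], "rotation": [[0,0,0],[0,0,0]], "fingers": [1,1]}}

```text
t: 10.82
position: [0.5074, 0.0381, 0.0515]
ee_rot: [[0.001, 0.4, 0.916], [0.0, 0.916, -0.4], [-1.0, 0.0, 0.001]]
wrist_force: [1.2, 0.1, 3.2]
gripper_width: -0.002
```

>>> {"method": "play_rows", "body": {"offset": [[0.003,0,0],[0,0,0]], "rotation": [[0,0,0],[0,0,0]], "fingers": [1,1]}}

```text
t: 10.98
position: [0.5074, 0.0381, 0.051]
ee_rot: [[0.001, 0.4, 0.916], [0.0, 0.916, -0.4], [-1.0, 0.0, 0.0]]
wrist_force: [-0.1, 0.3, 3.7]
gripper_width: 0.001
```

>>> {"method": "play_rows", "body": {"offset": [[0.002,0,0],[0,0,0]], "rotation": [[0,0,0],[0,0,0]], "fingers": [1,1]}}

```text
t: 11.15
position: [0.5074, 0.0381, 0.051]
ee_rot: [[0.0, 0.4, 0.916], [0.0, 0.916, -0.4], [-1.0, 0.0, 0.0]]
wrist_force: [-1.0, 0.6, 7.7]
gripper_width: -0.004
```

The button is on its stop: force rose to 7.7 N with no further travel, tip at 37 mm. Next I'll lift, reopen to 30 mm and straddle the fin to bring the plate home.

>>> {"method": "play_rows", "body": {"offset": [[-0.1,0,0],[-0.1,0,0],[-0.1,0,0],[0,0.07,0],[0,0.07,0],[0,0.07,0],[0,0.035,0],[0,0,0]], "rotation": [[0,0,0],[0,0,0],[0,0,0],[0,0,0],[0,0,0],[0,0,0],[0,0,0],[0,0,0]], "fingers": [1,1,1,0.3,0.3,0.3,0.3,0.3]}}

```text
t: 11.82
position: [0.5266, 0.0842, 0.1097]
ee_rot: [[-0.001, 0.399, 0.917], [0.0, 0.917, -0.399], [-1.0, -0.0, -0.001]]
wrist_force: [0.0, -0.3, 0.7]
gripper_width: 0.348
```

Run:
```python
from h import *
im,d=eyes.capture("side")
X=cloud("side",d).reshape(-1,3); c0=np.array([.5097,.044]); ux=np.array([.917,-.4]);uy=np.array([.4,.917])
a=(X[:,:2]-c0)@ux;b=(X[:,:2]-c0)@uy
m=(X[:,2]>.0485)&(X[:,2]<.0535)&(abs(a)<.04)&(abs(b)<.1); print("plate y",np.percentile(b[m],[1,50,99]),m.sum())
m=(X[:,2]>.033)&(X[:,2]<.0465)&(np.hypot(a,b)<.013); print("button",m.sum(),np.median(X[m,2]))
```

```text
plate y [0.02317602 0.05036225 0.06719704] 597
button 106 0.036684711120631736
```

>>> {"method": "play_rows", "body": {"offset": [[0.08,0,0],[0.07,0,0],[0.04,0,0],[0,0,0]], "rotation": [[0,0,0],[0,0,0],[0,0,0],[0,0,0]], "fingers": [0.3,0.3,0.3,0.3]}}

```text
t: 12.2
position: [0.5246, 0.0826, 0.07]
ee_rot: [[-0.005, 0.4, 0.916], [-0.0, 0.916, -0.4], [-1.0, -0.002, -0.004]]
wrist_force: [-0.6, 1.3, -0.2]
gripper_width: 0.352
```

>>> {"method": "play_rows", "body": {"offset": [[0,-0.015,0],[0,-0.015,0],[0,-0.01,0],[0,-0.01,0],[0,-0.01,0],[0,-0.01,0],[0,-0.01,0],[0,0,0]], "rotation": [[0,0,0],[0,0,0],[0,0,0],[0,0,0],[0,0,0],[0,0,0],[0,0,0],[0,0,0]], "fingers": [0.3,0.3,0.3,0.3,0.3,0.3,0.3,0.3]}}

```text
t: 12.87
position: [0.5209, 0.0682, 0.0731]
ee_rot: [[0.001, 0.4, 0.916], [0.0, 0.916, -0.4], [-1.0, 0.001, 0.001]]
wrist_force: [0.9, 2.4, 1.3]
gripper_width: 0.352
```

>>> {"method": "play_rows", "body": {"offset": [[0,-0.015,0],[0,-0.02,0],[0,-0.02,0],[0,-0.02,0],[0,-0.02,0],[0,-0.02,0],[0,-0.015,0],[0,0,0]], "rotation": [[0,0,0],[0,0,0],[0,0,0],[0,0,0],[0,0,0],[0,0,0],[0,0,0],[0,0,0]], "fingers": [0.3,0.3,0.3,0.3,0.3,0.3,0.3,0.3]}}

```text
t: 13.53
position: [0.5094, 0.0438, 0.0723]
ee_rot: [[-0.001, 0.401, 0.916], [-0.0, 0.916, -0.401], [-1.0, -0.001, -0.001]]
wrist_force: [0.8, 0.5, 0.8]
gripper_width: 0.352
```

>>> {"method": "play_rows", "body": {"offset": [[0,-0.01,0],[0,-0.01,0],[0,-0.005,0],[0,-0.005,0],[0,0,0]], "rotation": [[0,0,0],[0,0,0],[0,0,0],[0,0,0],[0,0,0]], "fingers": [0.3,0.3,0.3,0.3,0.3]}}

```text
t: 13.95
position: [0.5072, 0.0389, 0.0723]
ee_rot: [[-0.001, 0.4, 0.916], [-0.0, 0.916, -0.4], [-1.0, -0.0, -0.001]]
wrist_force: [0.7, 2.4, -0.2]
gripper_width: 0.349
```

>>> {"method": "play_rows", "body": {"offset": [[0,-0.005,0],[0,-0.005,0],[0,-0.005,0],[0,0,0]], "rotation": [[0,0,0],[0,0,0],[0,0,0],[0,0,0]], "fingers": [0.3,0.3,0.3,0.3]}}

```text
t: 14.28
position: [0.5061, 0.0362, 0.0723]
ee_rot: [[-0.001, 0.4, 0.916], [-0.0, 0.916, -0.4], [-1.0, -0.0, -0.0]]
wrist_force: [1.2, 1.8, -1.5]
gripper_width: 0.347
```

>>> {"method": "play_rows", "body": {"offset": [[0,-0.005,0],[0,-0.005,0],[0,0,0]], "rotation": [[0,0,0],[0,0,0],[0,0,0]], "fingers": [0.3,0.3,0.3]}}

```text
t: 14.53
position: [0.5053, 0.0343, 0.0723]
ee_rot: [[-0.001, 0.4, 0.916], [-0.0, 0.916, -0.4], [-1.0, -0.0, -0.0]]
wrist_force: [0.8, 1.4, -1.7]
gripper_width: 0.351
```

Run:
```python
from h import *
im,d=eyes.capture("side")
X=cloud("side",d).reshape(-1,3); c0=np.array([.5097,.044]); ux=np.array([.917,-.4]);uy=np.array([.4,.917])
for X in(np.load("side0.npy").reshape(-1,3),X):
    a=(X[:,:2]-c0)@ux;b=(X[:,:2]-c0)@uy
    m=(X[:,2]>.0485)&(X[:,2]<.0535)&(abs(a)<.04)&(abs(b)<.1); print("plate y",np.percentile(b[m],[1,50,99]),m.sum())
```

```text
plate y [-0.02051323  0.00705728  0.02315451] 535
plate y [-0.01935665  0.00956786  0.02414915] 483
```

The lock is within about 1 mm of its starting position. I'll centre the gap, lift clear and check.

>>> {"method": "play_rows", "body": {"offset": [[0,-0.003,0],[0,0.03,0],[0,0.02,0],[0,0,0],[-0.1,0,0],[-0.15,0,0],[-0.2,0,0],[-0.2,0,0]], "rotation": [[0,0,0],[0,0,0],[0,0,0],[0,0,0],[0,0,0],[0,0,0],[0,0,0],[0,0,0]], "fingers": [0.3,0.3,0.3,0.3,0.3,0.3,0.3,0.3]}}

```text
t: 15.25
position: [0.5082, 0.0431, 0.203]
ee_rot: [[-0.003, 0.4, 0.917], [-0.0, 0.917, -0.4], [-1.0, -0.001, -0.003]]
wrist_force: [0.4, 0.1, 0.6]
gripper_width: 0.351
```

>>> {"method": "play_rows", "body": {"offset": [[-0.1,0,0],[0,0,0],[0,0,0]], "rotation": [[0,0,0],[0,0,0],[0,0,0]], "fingers": [0.3,0.3,0.3]}}

```text
t: 15.5
position: [0.5103, 0.043, 0.2242]
ee_rot: [[0.004, 0.4, 0.916], [-0.001, 0.916, -0.4], [-1.0, 0.001, 0.004]]
wrist_force: [0.2, -0.1, -0.7]
gripper_width: 0.351
```

Run:
```python
from h import *
im,d=eyes.capture("side"); cv2.imwrite("pics/s3.png",im[:,:,::-1])
Y=cloud("side",d).reshape(-1,3); c0=np.array([.5097,.044]); ux=np.array([.917,-.4]);uy=np.array([.4,.917])
for X in(np.load("side0.npy").reshape(-1,3),Y):
    a=(X[:,:2]-c0)@ux;b=(X[:,:2]-c0)@uy
    for lo,hi in((.0485,.0535),(.058,.07)):
        m=(X[:,2]>lo)&(X[:,2]<hi)&(abs(a)<.04)&(abs(b)<.1); print("y",np.percentile(b[m],[1,50,99]),m.sum())
for l in("refill","cartridges","dish"): print(l,[np.round(q["rect"]) for q in eyes.recognise("side",l)[:1]])
s=ctrl.read_state();print(s["t"],s["wrist_force"],s["position"])
```

```text
y [-0.02051323  0.00705728  0.02315451] 535
y [-0.00285976  0.00354355  0.00560407] 114
y [-0.02013061  0.00741484  0.02346916] 526
y [-0.00267963  0.00368826  0.00614203] 119
refill [array([362., 212.,  22.,  49.])]
cartridges [array([256., 230.,  32.,  33.])]
dish [array([331., 324.,  42.,  40.])]
15.7 [-0.5018984  -0.16680246  0.32181332] [0.50810826 0.04313747 0.22042668]
```

View pics/s3.png

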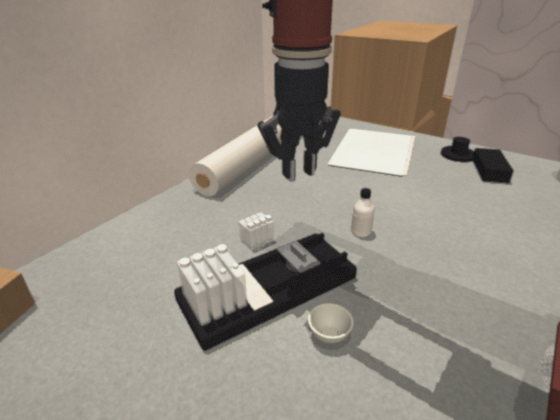

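The plate is home at (298,255), within 0.5 mm of its start. The other things haven't moved and the gripper is clear.

```bash
python3 -c "
from plant import job; print(job.hand_in())"
```

```text
the job is handed in; nothing more can be done
None
```

The ink valve is open, the lock plate is back home over the button, and the job is handed in. It took about 16 s of the 54 s.

- **Lock:** the plate gave toward unit +y, so I slid it about 45 mm aside, pushing on the fin at roughly 3 N. Back home, depth puts it within 0.5 mm of where it started.
- **Button:** I pressed it until it stopped moving; the highest force I read was about 8 N. Depth then put its top at 36.7 mm, against 37 mm for fully down. I couldn't check it again once the plate covered it.
- **Other things:** in the last picture the refill, cartridges and dish are where they were, and the gripper is clear at about 0.22 m.

No check failed or disagreed. The hand-in reports no verdict.

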